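# Offer the guard panel up to its hinge post and hold it for pinning

### The arm

A 6-joint arm with a two-finger parallel gripper is mounted at the origin on the work surface; the furniture and walls round the work are solid. World frame = base frame: x ahead of the robot, y to its left, z up, the work surface at z = 0. Lengths are in mm, angles in rad, forces in N, time in s.
With the tool pointing down it reaches from about 350 to 875 mm from the base axis. Payload 4.2 kg.
Tool frame: the origin (TCP) lies midway between the tips of the shut fingers; the grasp point (between the pads) lies 19 mm behind it (arm.grip_depth is the distance from the TCP to the grasp point, in mm); z points along the fingers, x is the direction in which the jaws open and shut, and the axes are right-handed (so a half turn about z gives the same grasp; the last joint's range is limited). The gripper opens to 85 mm and grips with 20 to 120 N. Pads are 22 mm wide; open, the fingers measure 114 mm over their backs; the gripper's body (76 mm by 85 mm) begins 54 mm behind the grasp point. The pads swing forward as they close: fully open they stand 13 mm farther back than shut.
Start: joints at [1.569, 0.385, 0.008, 0, -1.194, -0.259], TCP at [161.127, 603.852, 231.312] pointing down, gripper open.
Joint ranges: [-3.14, 3.14], [-1.21, 2.06], [-1.07, 1.41], [-3.16, 2.05], [-2.99, -0.16], [-3.1, 3.1]. Speed limits (rad/s): [2.79, 2.79, 3.14, 3.14, 3.14, 3.14].

### API

Orientations are given as a unit quaternion [x, y, z, w].
In Python, from bench import arm, eyes, find_in, silhouettes gives the robot as it stands. The module is installed in compiled form; this text tells all that it offers.
- The arm moves only by the tool play_rows, never from a script. Its arguments are lists of equal length, an entry for each row: "offset": the shift along the world's x, y, z in mm, a list of three; "turn": the turn about the world's z in rad. In form: {"offset": [[x, y, z], ...], "turn": [turn, ...]}. A call has 1 to 12 rows; each row shifts and turns the pose as measured when the row begins; what a row does not reach is not made up. A row lasts 1/10 s, in which the tool goes at most 50 mm and 8.59 degrees, less where a joint would pass 70% of its speed; a pose out of reach is approached as far as the arm can. A call is refused whole if a number of a shift passes 50 or a number of a turn 0.15, either way. A call with a gripper value outside its range is refused whole. "grip" is the gripper's target within -1 to 1 (fully open at 1, half-way at 0, shut at -1), set as the call begins (left out, the last holds). The fingers move at their own pace and stop on an object; the grip force is fixed at half the most. Time passes only in rows, so rows that do not move let the fingers close. It gives the time, the measured TCP pose, the force and the opening at its end, in the units of the state.
- arm.read_state(): the state, without advancing time (a new reading comes with each control period).
- eyes.get_image(name): name is "side" or "top"; returns (picture, depth): 420x560x3 uint8, red, green, blue; 420x560 float32, mm along the optical axis (not along the pixel's ray), 0 where there is no reading.
- eyes.camera_params(name): a dict with "camera_matrix" (3x3 intrinsics, pixels), "camera_from_world" (4x4, takes a point from world to camera coordinates). Camera axes: x right, y down, z forward; pixel columns grow to the right and rows downward; lengths in mm; the calibration is good to about 2 mm. A picture is of the moment at which its call begins. camera_params takes no time and is no camera call.
- arm.job_done(): hands the job in, once; it reports no verdict.
Trained networks look in the newest picture that a camera, given by its name, has taken for a name from the list of things; names that differ only in an ending like _2 or _b are one class to them, and where a whole thing is asked for, a point or a joint stands for the part that bears it (a point fixed in the world has none). Each returns a list of dicts, best first, with "score" (0 to 1); they miss things now and then, are a little off and sometimes report something else, mostly with a low value. They report only what shows in the picture. A call takes as long as a camera call.
- find_in(camera, query): "bbox" ([centre column, centre row, width, height] in pixels, round what is visible of it).
- silhouettes(camera, query): "mask" (420x560 bool, what is visible of it) and "bbox" ([centre column, centre row, width, height] in pixels, round what is visible of it).
The state is a dict: "clock": time; "joints": joint angles; "joint_vel": joint speeds; "joint_efforts": joint torques, N m; "position": TCP position; "ee_rot": TCP orientation; "contact_force": force on the tool from outside, world axes, zero at the start; "wrist_torque": the same for the moment, N m; "gripper_width": finger opening in mm.
Only numpy, scipy, OpenCV 4.12 (cv2) and the standard library are available. Lean on these libraries where they do the work, as an engineer would, in place of code of your own. Each camera call takes 0.05 s, during which the arm holds its last target. There are 200 camera calls.

### The job

I want to hang the small amber guard panel back on its hinge post: first pull the red-knobbed hinge pin, which is parked in the post, up out of the knuckles and put it in the white parts tray, because it blocks the gap. Then lift the panel out of its slotted rest by the black tab, bring its hinge barrel gently in between the two knuckles of the post until the holes line up, and keep holding it there, upright and still, so that I can drop the pin in: your program finishes while still gripping the panel. Do not knock over the steel sample cylinder.

Things in the scene. Friction and masses are not known exactly. Their poses are not given: they have to be found in the camera images.
- pin_knob (a point): Middle of the red knob (18 mm across, 16 mm high) of the steel hinge pin; grip its sides from above. z runs up the pin. Below it a 15 mm flange, then the 8 mm shank with a pointed nose; the nose is 69 mm below this point. At the start the pin hangs upright in the post, flange on the upper knuckle, this point 107 mm above the bench; pull it straight up by over 60 mm to free it. 50 g.
- pin_mid (a point): The point half-way along the 77 mm long hinge pin, 38.5 mm above the tip of its nose.
- post_bore (a point): On the upright axis of the hinge post's two steel knuckles, half-way between them, 67 mm above the bench. Knuckles: 18 mm across, 14 mm high, 10 mm bore, 26 mm gap between (z 54 to 80 mm). x points from the bore into the post; the panel comes in from the open side, -x. In the gap a brass 90 degree V opens to -x: a barrel pushed lightly along +x stops in it with its bore on this axis.
- hinge_post: Grey hinge post, fixed to the bench; place and yaw differ from start to start. Origin on the bore axis at bench height. Upright: 40 mm wide, 94 mm high, beginning 16 mm behind (+x of) the axis. Base plate 8 mm thick, reaching 24 mm to the -x side.
- panel_tab (a point): Centre of the black tab on top of the guard panel. Tab: 40 mm long (x), 12 mm thick (y), 30 mm high, its top 14 mm above this point; grip it across its thickness. z is up, x points to the hinge barrel. Panel: 110 (x) x 10 (y) x 80 mm high, aluminium frame, amber pane, 0.22 kg; its lower edge is 96 mm below this point and at the start 6 mm above the bench, upright in its rest.
- panel_bore (a point): Middle of the panel's hinge barrel, on its bore axis: 69 mm from panel_tab along x and 56 mm below it. Barrel 18 mm across, 20 mm high, bore 11 mm, on a tongue at mid-height of the panel's edge. It fits the post's 26 mm gap with 3 mm to spare above and below. Bring this point onto post_bore from the post's -x side, panel x along post x within about 0.4 rad.
- panel_rest: Grey slotted rest, fixed to the bench, 100 x 56 x 24 mm; origin at the centre of its underside, x along the slot. Slot 13 mm wide, 18 mm deep; lift the panel straight up by more than 20 mm to clear it.
- tray: White open parts tray, fixed, 166 mm (x) by 236 mm (y), rim 32 mm high, walls 2 mm and floor 3 mm thick; origin at the centre of its underside; y points roughly to the robot. Two small brass fittings lie in the +y end (beyond y = 45 mm); the rest is empty. The pin, leaned well over before it is let go, lies down flat.
- gas_analyser: Large blue box-shaped gas analyser at the back, 0.27 m high; it never moves. Its upright corner nearest the robot stands at x = 0.515, y = -0.066; from there the front runs back to x = 0.72, y = 0.31, the right side back to x = 0.71, y = -0.17. A mains plug sticks out of the right side up to 70 mm above the bench. Carry things round this corner.
- sample_cylinder: Steel sample cylinder with black cap standing upright, 41 x 49 x 176 mm, beyond the panel rest at the left; origin at the centre of its underside. Leave it standing.

How it is judged (in metres and radians):
On the way, in this order (a step that is already met when the one before it is completed fails the run):
1. the hinge pin lies in the tray and is let go (x of pin_mid in the frame of tray between -0.078 and 0.078 m and y of pin_mid in the frame of tray between -0.113 and 0.113 m and z of pin_mid in the frame of tray between 0 and 0.03 m and contact force between the fingers and hinge_pin below 0.1 N), for 0.3 s.
2. the panel is held and lifted clear of its rest (height (world z) of panel_bore above 0.062 m and contact force between the fingers and guard_panel above 1 N), for 0.2 s.
At the end, for the whole second after the job is handed in: Barrel between the post's knuckles, bores in line within 2.5 mm sideways and 4 mm in height, panel within 4 degrees of upright, still, gripped by the fingers, pressed on the post with under 30 N; pin in the tray, let go; sample cylinder standing (within 0.2 rad) (all of step 1 and horizontal distance between panel_bore and post_bore below 0.0025 m and z of panel_bore in the frame of post_bore between -0.004 and 0.004 m and angle between panel_bore's own z axis and vertical below 0.07 rad and contact force between the fingers and guard_panel above 1 N and contact force between guard_panel and hinge_post below 30 N and linear speed of guard_panel below 0.02 m/s and angle between sample_cylinder's own z axis and vertical below 0.2 rad); the arm keeps its last pose, push and grip.
It fails at once if the sample cylinder is knocked over (angle between sample_cylinder's own z axis and vertical above 0.5 rad).
It also fails if it takes over 67 s, if anything falls off the work surface, if the arm or the gripper's body presses on something with over 40 N, if the wrist force passes 120 N, or if a joint passes its speed limit or range.

## Working session

There is one attempt and no reset: what is moved stays moved. The work goes in short steps, Python scripts to look and compute and a tool call to move; the robot and the scene stay as the last step left them, time stands still between calls to the robot, and variables do not carry over. Pictures are saved under pics/ and viewed, on a budget of 10 in all, crops included, one or two more only if the job needs it, and the job is handed in when it is done.

Besides the shell and the picture viewer there is one more tool, called after "Call:" by a JSON object that holds its "api" and its "payload", one argument or row to a line. play_rows: Moves the arm, as the interface text tells. Its arguments: {"type":"object","properties":{"offset":{"type":"array","items":{"type":"array","items":{"type":"number"}}},"turn":{"type":"array","items":{"type":"number"}},"grip":{"type":"number"}},"required":["offset","turn"]}

```bash
mkdir -p pics; cat > h.py <<'E'
import numpy as np, cv2
from bench import arm, eyes, find_in, silhouettes
def P(n):
    c=eyes.camera_params(n); return np.array(c["camera_matrix"]),np.array(c["camera_from_world"])
def cloud(n,d):
    K,T=P(n); v,u=np.mgrid[0:420,0:560]
    c=np.stack([(u-K[0,2])/K[0,0]*d,(v-K[1,2])/K[1,1]*d,d],-1)
    return (c-T[:3,3])@T[:3,:3]
def proj(n,p):
    K,T=P(n); c=T[:3,:3]@np.array(p)+T[:3,3]; q=K@c; return q[:2]/q[2]
E
python3 - <<'E'
from h import *
ims=[]
for n in("side","top"):
    p,d=eyes.get_image(n); np.savez(f"/tmp/{n}.npz",p=p,d=d)
    cv2.imwrite(f"pics/{n}0.png",p[:,:,::-1])
    K,T=P(n); print(n,K[0,0],"cam at",(-T[:3,:3].T@T[:3,3]).round(), "axis",T[2,:3].round(2))
    W=cloud(n,d)
    for q in("pin_knob","hinge_post","panel_tab","guard_panel","panel_rest","tray","sample_cylinder"):
        try:r=silhouettes(n,q)
        except Exception as e: print(q,e);continue
        for x in r[:2]:
            m=x["mask"]&(d>0); w=W[m]
            print(q,round(x["score"],2),np.round(x["bbox"]),m.sum(), np.median(w,0).round() if len(w) else "", np.percentile(w,[3,97],axis=0).round().tolist() if len(w) else "")
print(arm.read_state())
E
```

```text
side 417.4779963713666 cam at [ 245. -594.  622.] axis [ 0.35  0.69 -0.63]
pin_knob 0.57 [332. 263.  11.  15.] 103 [ 540. -202.  114.] [[533.0, -210.0, 103.0], [551.0, -193.0, 116.0]]
hinge_post 0.57 [343. 263.  15.   4.] 46 [ 574. -190.   93.] [[565.0, -195.0, 15.0], [627.0, -125.0, 94.0]]
hinge_post 0.29 [194. 184.  52.  54.] 1397 [406. 189.  57.] [[354.0, 176.0, 21.0], [469.0, 201.0, 113.0]]
panel_tab 0.91 [196. 186.  55.  52.] 1439 [407. 189.  58.] [[354.0, 176.0, 20.0], [473.0, 202.0, 113.0]]
guard_panel it knows: gas_analyser, hinge_post, panel_bore, panel_rest, panel_tab, pin_knob, pin_mid, post_bore, sample_cylinder, tray
panel_rest 0.83 [193. 205.  49.  24.] 576 [402. 170.  13.] [[357.0, 155.0, -0.0], [452.0, 188.0, 24.0]]
tray 0.95 [209. 253. 133.  95.] 7499 [388.  21.   2.] [[278.0, -67.0, -1.0], [499.0, 98.0, 31.0]]
tray 0.2 [334. 262.  11.  13.] 98 [ 540. -202.  114.] [[534.0, -209.0, 104.0], [550.0, -194.0, 116.0]]
sample_cylinder 0.83 [265. 150.  16.  63.] 870 [597. 193.  90.] [[583.0, 184.0, -895.0], [1131.0, 1523.0, 174.0]]
top 386.0708354416866 cam at [364. -14. 925
[... 695 characters left out ...]

{'clock': 0.7, 'joints': array([ 1.56859695e+00,  3.84686907e-01,  7.92101859e-03, -1.89481154e-06,
       -1.19399278e+00, -2.58606478e-01]), 'joint_vel': array([ 0.00120144,  0.00060529, -0.00043787,  0.00235776,  0.00111355,
        0.00368546]), 'joint_efforts': array([-1.20831505e-04, -3.91949201e+01,  1.88581395e+01,  4.18999270e+00,
       -3.04351925e-04,  3.02150283e-06]), 'position': array([161.1279854 , 603.86228998, 231.32794946]), 'ee_rot': array([-6.09155188e-01,  7.93051043e-01,  1.54452929e-05,  1.08051729e-05]), 'contact_force': array([ 0.33258834, -0.92469226, -0.40440021]), 'wrist_torque': array([-0.0400933 , -0.03561929, -0.01375393]), 'gripper_width': 85.23445422569901}
```

View pics/side0.png

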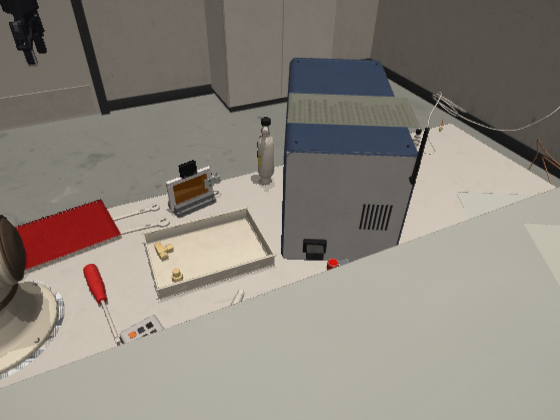

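View pics/top0.png

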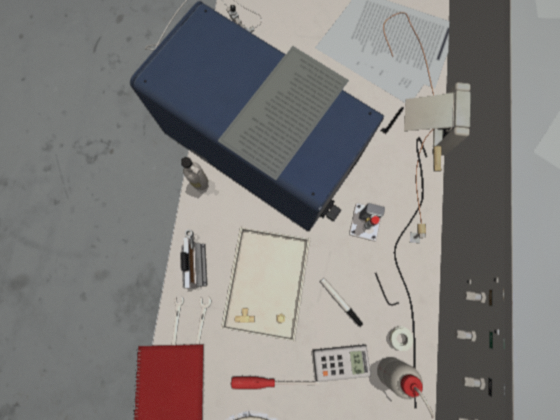

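The side view shows the panel in its rest at about (195,186), the cylinder at (265,150), the tray at (208,253) and the red knob at (333,264), partly hidden by a shelf edge. The top view shows the post at (368,224) with the knob at (376,220), the panel at (188,261) with its barrel towards +x, and the brass fittings at the near end of the tray.

```bash
cat >> h.py <<'E'
def rect(w):
    r=cv2.minAreaRect(w[:,:2].astype(np.float32)); return [np.round(x,1) for x in r]
def tri(ua,ub,na="side",nb="top"):
    A=[]
    for n,u in((na,ua),(nb,ub)):
        K,T=P(n); M=K@T[:3]; A+= [u[0]*M[2]-M[0],u[1]*M[2]-M[1]]
    X=np.linalg.svd(np.array(A))[2][-1]; return X[:3]/X[3]
E
python3 - <<'E'
from h import *
D={n:np.load(f"/tmp/{n}.npz") for n in("side","top")}
W={n:cloud(n,D[n]["d"]) for n in D}
c={}
for n in D:
    p=D[n]["p"].astype(int); d=D[n]["d"]; w=W[n]
    near=lambda x,y,r:(np.hypot(w[...,0]-x,w[...,1]-y)<r)&(d>0)
    red=(p[...,0]>130)&(p[...,1]<70)&(p[...,2]<70)&near(545,-198,40)
    v,u=np.nonzero(red); c[n]=(u.mean(),v.mean()); print(n,"red",red.sum(),c[n],u.min(),u.max(),v.min(),v.max(),np.median(w[red],0).round(1))
    post=near(550,-195,90)
    for lo,hi,nm in((85,100,"upright top"),(4,12,"base")):
        m=post&(w[...,2]>lo)&(w[...,2]<hi)&~red
        if m.sum()>5: print(n,nm,m.sum(),w[m].mean(0).round(1),rect(w[m]))
    pan=near(410,190,90)
    for lo,hi,nm in((108,125,"tab top"),(78,92,"frame top"),(30,92,"panel"),(18,28,"rest")):
        m=pan&(w[...,2]>lo)&(w[...,2]<hi)
        q=w[m]; L=cv2.fitLine(q[:,:2].astype(np.float32),cv2.DIST_HUBER,0,.01,.01).ravel() if m.sum()>5 else None
        if m.sum()>5: print(n,nm,m.sum(),q.mean(0).round(1),rect(q),"yaw",np.arctan(L[1]/L[0]).round(3))
    blk=pan&(p.sum(-1)<120)&(w[...,2]>85)
    v,u=np.nonzero(blk); print(n,"black",blk.sum(),u.mean(),v.mean(),w[blk].mean(0).round(1),np.percentile(w[blk],[2,98],axis=0).round(1).tolist()); c[n+"b"]=(u.mean(),v.mean())
    t=(w[...,2]>26)&(w[...,2]<38)&near(395,20,180)&(w[...,1]<145)
    print(n,"tray rim",t.sum(),rect(w[t]))
    sh=(w[...,2]>30)&(d>0)&(w[...,1]<-230)&(w[...,1]>-700); print(n,"right obstacles",np.percentile(w[sh],[1,50,99],axis=0).round().tolist())
print("knob",tri(c["side"],c["top"]).round(1),"tab",tri(c["sideb"],c["topb"]).round(1))
big=cv2.resize(D["top"]["p"][190:260,320:420],None,fx=4,fy=4,interpolation=cv2.INTER_CUBIC)
b2=cv2.resize(D["top"]["p"][220:300,150:250],None,fx=4,fy=4,interpolation=cv2.INTER_CUBIC)
cv2.imwrite("pics/crop0.png",np.vstack([big,b2])[:,:,::-1])
E
```

```text
side red 51 (np.float64(332.62745098039215), np.float64(262.078431372549)) 328 337 259 265 [ 543.6 -200.8  114.6]
side upright top 50 [ 572.  -191.    92.9] [array([ 560.3, -190.1]), array([46.4, 11.3]), np.float64(0.4)]
side tab top 89 [405.  188.3 113.1] [array([405.9, 190. ]), array([38.7, 15.8]), np.float64(19.5)] yaw 0.148
side frame top 234 [403.9 187.7  83.8] [array([406.2, 190. ]), array([110.2,  13.6]), np.float64(12.4)] yaw 0.221
side panel 1074 [409.2 189.3  59.7] [array([417.2, 191.5]), array([134. ,  16.9]), np.float64(13.3)] yaw 0.197
side rest 356 [404.9 181.   22.5] [array([405.6, 181. ]), array([ 41.1, 107.7]), np.float64(89.1)] yaw 0.228
side black 230 187.28695652173914 168.66521739130434 [404.6 186.8 103.1] [[386.8, 181.2, 86.5], [423.9, 197.0, 116.0]]
side tray rim 978 [array([407.9,  11.3]), array([176.7, 276.7]), np.float64(87.7)]
side right obstacles [[145.0, -546.0, 320.0], [406.0, -436.0, 322.0], [680.0, -369.0, 324.0]]
top red 37 (np.float64(374.8918918918919), np.float64(219.56756756756758)) 372 378 217 223 [ 542.4 -197.6  114.8]
top upright top 225 [ 565.
[... 266 characters left out ...]
np.float64(12.8)] yaw 0.267
top frame top 179 [403.5 192.4  85.1] [array([404. , 192.9]), array([108.2,  11.1]), np.float64(13.1)] yaw 0.21
top panel 432 [413.5 193.7  65.3] [array([415.1, 193.9]), array([131. ,  18.6]), np.float64(15.0)] yaw 0.216
top rest 328 [403.5 182.8  23. ] [array([401.7, 193.5]), array([103.6,  41.4]), np.float64(12.3)] yaw 0.201
top black 90 185.42222222222222 260.76666666666665 [406.1 190.1 106.9] [[388.8, 184.9, 88.6], [421.3, 197.3, 117.3]]
top tray rim 780 [array([418.3,  16.5]), array([168.3, 301.9]), np.float64(86.9)]
top right obstacles [[198.0, -443.0, 37.0], [556.0, -386.0, 252.0], [1068.0, -262.0, 324.0]]
knob [ 543.5 -198.6  112.5] tab [406.  192.   99.7]
```

View pics/crop0.png

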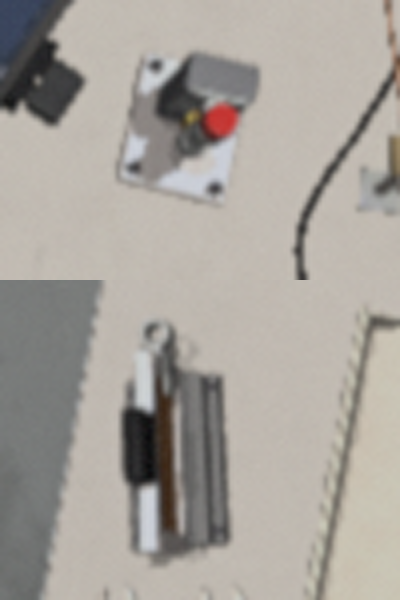

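Call:
{"api": "play_rows", "payload": {
  "offset": [
    [18,-46,0],
    [18,-46,0],
    [18,-46,0],
    [18,-46,0],
    [18,-46,0],
    [18,-46,0],
    [18,-46,0],
    [18,-46,0],
    [18,-46,0],
    [18,-46,0],
    [18,-46,0],
    [18,-46,0]
  ],
  "turn": [0,0,0,0,0,0,0,0,0,0,0,0],
  "grip": 1
}}

```text
clock: 1.9
position: [375.2, 46.1, 232.1]
ee_rot: [-0.615, 0.789, 0.0, 0.006]
contact_force: [1.6, 1.0, 0.4]
gripper_width: 85.4
```

```bash
cat >> h.py <<'E'
def onz(n,u,z):
    K,T=P(n); R=T[:3,:3]; o=-R.T@T[:3,3]; r=R.T@np.linalg.inv(K)@[u[0],u[1],1]; return (o+r*(z-o[2])/r[2]).round(1)
E
python3 - <<'E'
from h import *
for u in((355,203),(349.5,235),(376.2,241.7)): print("base",onz("top",u,8))
for u in((367.5,203.75),(385,207.5),(383.7,215)): print("upr",onz("top",u,94))
D=np.load("/tmp/top.npz"); w=cloud("top",D["d"]); p=D["p"].astype(int)
m=(w[...,2]>90)&(w[...,2]<97)&(np.hypot(w[...,0]-572,w[...,1]+200)<40)&(p[...,0]-p[...,1]<40)
print(m.sum(),rect(w[m]))
b=(w[...,2]>3)&(w[...,2]<11)&(np.hypot(w[...,0]-545,w[...,1]+190)<70)&(p.min(-1)>195)
print(b.sum(),rect(w[b]))
s=arm.read_state();print(s["clock"],s["position"],s["joints"])
E
```

```text
base [ 600.4 -171.     8. ]
base [ 520.4 -164.3    8. ]
base [ 512.2 -228.7    8. ]
upr [ 579.9 -183.7   94. ]
upr [ 576.2 -222.5   94. ]
upr [ 559.  -220.8   94. ]
198 [array([ 557., -200.]), array([39.4, 47.7]), np.float64(83.2)]
104 [array([ 552.6, -191.2]), array([76.8, 57.1]), np.float64(39.5)]
1.9 [375.17499107  46.12709895 232.12481718] [ 0.55770173 -0.06204547 -0.54104448 -0.00145027 -1.07989664  0.76750169]
```

Call:
{"api": "play_rows", "payload": {
  "offset": [
    [4,-48,0],
    [4,-48,0],
    [4,-48,0],
    [10,-48,0],
    [30,-38,0],
    [44,-16,-10],
    [44,0,-10],
    [25,0,0],
    [0,0,0]
  ],
  "turn": [0.04,0.04,0.04,0.02,0,0,0,0,0]
}}

```text
clock: 2.8
position: [544.9, -217.5, 214.1]
ee_rot: [-0.666, 0.746, -0.004, 0.01]
contact_force: [0.1, 0.1, 0.1]
gripper_width: 85.3
```

```bash
python3 - <<'E'
from h import *
s=arm.read_state();print(s["clock"],s["position"],s["ee_rot"],s["joints"])
E
```

```text
2.8 [ 544.89652141 -217.50324067  214.05847107] [-0.66638752  0.74552907 -0.00357176  0.01006577] [-0.10932319  0.32495011 -0.12276868 -0.01141843 -1.1043333   1.57317124]
```

```bash
python3 - <<'E'
from h import *
o=[]
for n in("side","top"):
    p,d=eyes.get_image(n); p=p.copy(); o.append(p[40:340] if n=="side" else p[60:360])
cv2.imwrite("pics/a.png",np.vstack(o)[:,:,::-1])
s=arm.read_state();print(s["clock"],s["position"],s["ee_rot"],s["joints"])
E
```

```text
2.9 [ 542.09800064 -216.85916387  214.26411859] [-0.6663499   0.74557052 -0.00265145  0.00976648] [-0.10914415  0.32100347 -0.12769017 -0.01228811 -1.10512915  1.57326565]
```

View pics/a.png

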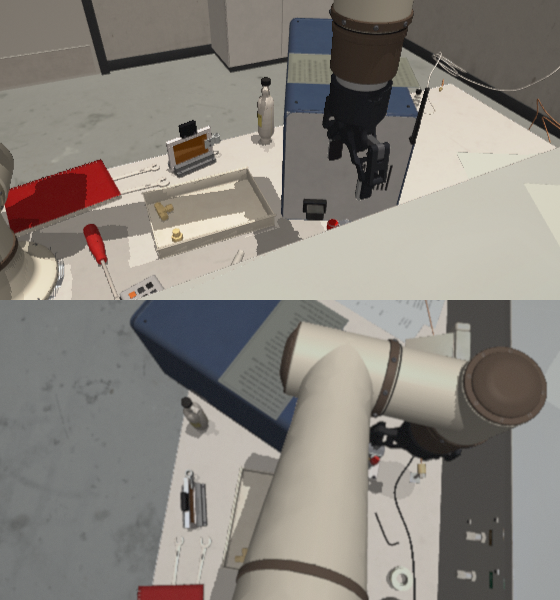

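The arm's forearm and wrist link pass over the analyser in the top view (forearm end near (300,120)), so I'll check their height before going down.

```bash
python3 - <<'E'
from h import *
p,d=eyes.get_image("top"); w=cloud("top",d)
for u,v in((300,115),(330,130),(370,135),(420,150),(500,145),(310,250)): print(u,v,w[v,u].round())
p,d=eyes.get_image("side"); w=cloud("side",d)
# lowest arm points over/near analyser
for u,v in((370,40),(370,90),(350,130),(360,150)): print(u,v,w[v,u].round())
s=arm.read_state();print(s["clock"],s["position"],s["ee_rot"])
E
```

```text
300 115 [546. -13. 553.]
330 130 [528. -45. 567.]
370 135 [534. -87. 551.]
420 150 [ 526. -141.  547.]
500 145 [ 529. -208.  573.]
310 250 [398. -33. 636.]
370 40 [ 510. -252.  493.]
370 90 [ 518. -256.  442.]
350 130 [ 512. -239.  387.]
360 150 [ 520. -253.  366.]
3.0 [ 541.38699003 -216.66972179  215.37297658] [-0.66647888  0.74544634 -0.0032749   0.01024368]
```

Call:
{"api": "play_rows", "payload": {
  "offset": [
    [1,10,0],
    [1,8,-20],
    [0,0,-30],
    [0,0,-30],
    [0,0,-20],
    [0,0,-10],
    [0,0,0],
    [0,0,0]
  ],
  "turn": [0,0,0,0,0,0,0,0]
}}

```text
clock: 3.8
position: [540.8, -193.4, 111.2]
ee_rot: [-0.668, 0.744, -0.009, 0.015]
contact_force: [0.1, 0.7, -0.3]
gripper_width: 85.5
```

```bash
python3 - <<'E'
from h import *
p,d=eyes.get_image("side"); 
cv2.imwrite("pics/b.png",cv2.resize(p[190:290,270:410],None,fx=4,fy=4,interpolation=cv2.INTER_CUBIC)[:,:,::-1])
s=arm.read_state();print(s["clock"],s["position"],s["ee_rot"],s["contact_force"])
E
```

```text
3.85 [ 540.91167983 -193.42814721  111.41455244] [-0.66766042  0.74425191 -0.00885735  0.01549856] [-0.50648058  0.20791297 -0.08779935]
```

View pics/b.png

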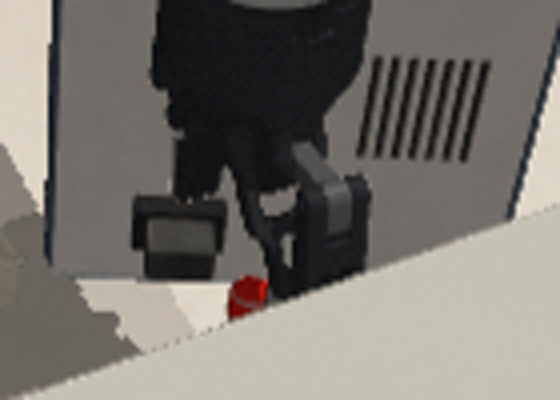

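The knob at about (248,298) in the crop sits between the fingers but nearer one of them, so I need to shift about 5 mm towards -y and lower slowly.

Call:
{"api": "play_rows", "payload": {
  "offset": [
    [1,-3,-4],
    [1,-2,-4],
    [0,0,-4],
    [0,0,-1],
    [0,0,0]
  ],
  "turn": [0,0,0,0,0]
}}

```text
clock: 4.35
position: [544.9, -199.4, 100.5]
ee_rot: [-0.668, 0.744, -0.011, 0.018]
contact_force: [-0.2, 0.4, 0.3]
gripper_width: 85.3
```

Call:
{"api": "play_rows", "payload": {
  "offset": [
    [-2,0,-3],
    [-1,0,-1],
    [0,0,0]
  ],
  "turn": [0,0,0]
}}

```text
clock: 4.65
position: [541.6, -199.4, 96.0]
ee_rot: [-0.667, 0.744, -0.011, 0.017]
contact_force: [-0.2, 0.2, 1.0]
gripper_width: 85.2
```

Call:
{"api": "play_rows", "payload": {
  "offset": [
    [0,0,0],
    [0,0,0],
    [0,0,0],
    [0,0,0],
    [0,0,0],
    [0,0,0],
    [0,0,0],
    [0,0,0]
  ],
  "turn": [0,0,0,0,0,0,0,0],
  "grip": -1
}}

```text
clock: 5.45
position: [541.9, -199.3, 96.5]
ee_rot: [-0.668, 0.744, -0.012, 0.018]
contact_force: [0.4, 1.0, 0.7]
gripper_width: 15.4
```

Call:
{"api": "play_rows", "payload": {
  "offset": [
    [0,0,0],
    [0,0,0],
    [0,0,0]
  ],
  "turn": [0,0,0]
}}

```text
clock: 5.75
position: [541.9, -199.3, 96.5]
ee_rot: [-0.668, 0.744, -0.012, 0.018]
contact_force: [-0.1, -0.1, 0.4]
gripper_width: 15.6
```

Call:
{"api": "play_rows", "payload": {
  "offset": [
    [0,0,10],
    [0,0,15],
    [0,0,15],
    [0,0,15],
    [0,0,15],
    [0,0,15],
    [0,0,5],
    [0,0,0]
  ],
  "turn": [0,0,0,0,0,0,0,0]
}}

```text
clock: 6.55
position: [541.8, -199.4, 193.4]
ee_rot: [-0.668, 0.744, -0.012, 0.018]
contact_force: [0.5, -0.6, -0.4]
gripper_width: 15.4
```

```bash
python3 - <<'E'
from h import *
p,d=eyes.get_image("side"); 
cv2.imwrite("pics/c.png",cv2.resize(p[150:290,250:410],None,fx=4,fy=4,interpolation=cv2.INTER_CUBIC)[:,:,::-1])
s=arm.read_state();print(s["clock"],s["position"],s["ee_rot"],s["contact_force"],s["gripper_width"])
E
```

```text
6.6 [ 541.69878656 -199.3826168   193.02787072] [-0.66761096  0.74418942 -0.01218244  0.01814662] [ 0.95402017  0.02022471 -0.51367147] 15.373119141850859
```

View pics/c.png

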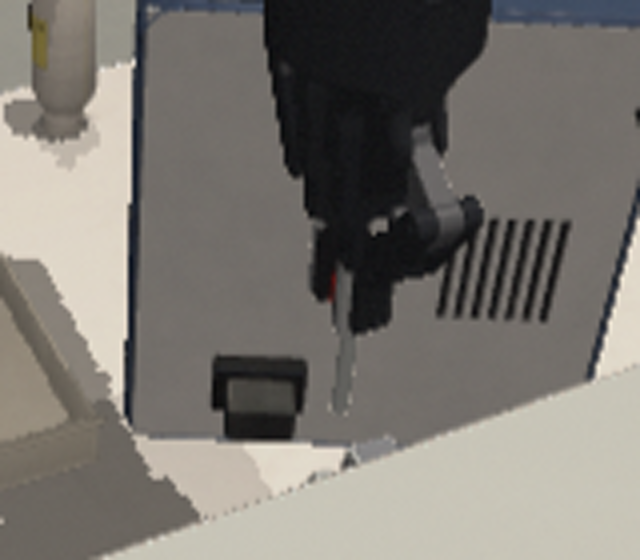

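The pin hangs in the fingers, with its nose near (340,408) in the crop, clear above the post. Next I'll get the tray pose from the stored top picture and back out towards -x.

Call:
{"api": "play_rows", "payload": {
  "offset": [
    [-15,0,4],
    [-30,0,2],
    [-40,0,0],
    [-35,0,0],
    [-10,0,0],
    [0,0,0]
  ],
  "turn": [0,0,0,0,0,0]
}}

```text
clock: 7.2
position: [400.9, -198.3, 194.2]
ee_rot: [-0.667, 0.745, -0.008, 0.015]
contact_force: [0.7, 0.3, -0.3]
gripper_width: 15.9
```

```bash
python3 - <<'E'
from h import *
C=[onz("top",u,32)[:2] for u in((243,230),(307,238),(293,338),(224,327))]
print(C,np.mean(C,0))
D=np.load("/tmp/top.npz"); w=cloud("top",D["d"]); p=D["p"].astype(int)
m=(np.abs(w[...,2]-3)<3)&(p[...,0]-p[...,2]>25)&(p.min(-1)>150)&(np.hypot(w[...,0]-400,w[...,1]-20)<150)
print("floor",m.sum(),rect(w[m]))
E
```

```text
[array([497.2,  87.5]), array([497.1, -63. ]), array([272.9, -56.3]), array([276.8,  98.1])] [386.     16.575]
floor 25 [array([299.2,  24.1]), array([ 40.2, 117.2]), np.float64(1.5)]
```

Call:
{"api": "play_rows", "payload": {
  "offset": [
    [6,30,0],
    [8,40,0],
    [8,40,-10],
    [8,40,-20],
    [8,40,-20],
    [2,25,-20],
    [0,0,-20],
    [0,0,-10],
    [0,0,0]
  ],
  "turn": [0,0,0,0,0,0,0,0,0]
}}

```text
clock: 8.1
position: [451.0, 28.6, 91.4]
ee_rot: [-0.668, 0.744, -0.011, 0.018]
contact_force: [-0.1, -0.6, 0.5]
gripper_width: 15.3
```

Nose at about z 32 now. I'll lower it to the floor and watch the force.

Call:
{"api": "play_rows", "payload": {
  "offset": [
    [0,-5,-10],
    [0,-3,-10],
    [0,0,-5],
    [0,0,-3],
    [0,0,0]
  ],
  "turn": [0,0,0,0,0]
}}

```text
clock: 8.6
position: [453.2, 19.8, 61.8]
ee_rot: [-0.668, 0.744, -0.012, 0.019]
contact_force: [-0.3, 0.2, -0.7]
gripper_width: 15.2
```

Call:
{"api": "play_rows", "payload": {
  "offset": [
    [0,0,-2],
    [-6,0,-2],
    [-6,0,-1],
    [-6,0,-1],
    [-6,0,-2],
    [-6,0,-2],
    [-6,0,-3],
    [-5,0,-3],
    [-5,0,-4],
    [0,0,0]
  ],
  "turn": [0,0,0,0,0,0,0,0,0,0]
}}

```text
clock: 9.6
position: [427.6, 27.5, 57.4]
ee_rot: [-0.672, 0.738, -0.025, 0.046]
contact_force: [0.9, 0.1, 0.5]
gripper_width: 15.6
```

```bash
python3 - <<'E'
from h import *
p,d=eyes.get_image("side"); 
cv2.imwrite("pics/d.png",cv2.resize(p[170:310,130:290],None,fx=4,fy=4,interpolation=cv2.INTER_CUBIC)[:,:,::-1])
s=arm.read_state();print(s["clock"],s["position"],s["ee_rot"],s["contact_force"],s["gripper_width"])
E
```

```text
9.65 [427.57349348  27.50308716  57.48929536] [-0.67242371  0.73829143 -0.02530949  0.04616859] [-2.2076668   1.0798635  10.72868356] 15.57836803605951
```

View pics/d.png

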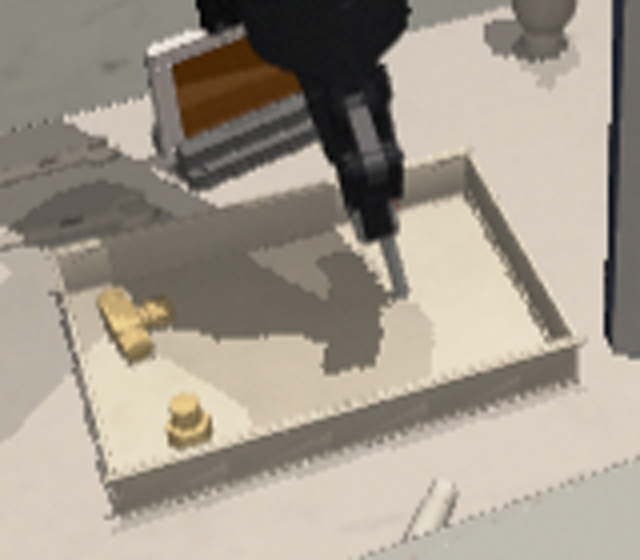

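The pin leans with its nose on the tray floor near (400,293). The drag has also tilted the tool by about 6°, so I'll stop dragging and release.

Call:
{"api": "play_rows", "payload": {
  "offset": [
    [0,0,0],
    [0,0,0],
    [0,0,0],
    [0,0,0],
    [0,0,0],
    [0,0,0],
    [0,0,0]
  ],
  "turn": [0,0,0,0,0,0,0],
  "grip": 1
}}

```text
clock: 10.35
position: [421.4, 25.5, 54.9]
ee_rot: [-0.672, 0.739, -0.023, 0.041]
contact_force: [0.9, 0.0, -0.5]
gripper_width: 85.7
```

```bash
python3 - <<'E'
from h import *
p,d=eyes.get_image("side"); 
cv2.imwrite("pics/e.png",cv2.resize(p[170:310,130:290],None,fx=4,fy=4,interpolation=cv2.INTER_CUBIC)[:,:,::-1])
s=arm.read_state();print(s["clock"],s["position"],s["ee_rot"],s["contact_force"],s["gripper_width"],s["joints"])
E
```

```text
10.4 [421.40660714  25.53015033  54.92727613] [-0.67186976  0.73918627 -0.02297489  0.04082694] [-0.77994018 -0.46544263  0.20096998] 85.53805369728781 [ 0.46516887  0.24460401 -0.78521629  0.05112591 -0.45043073  0.96526637]
```

View pics/e.png

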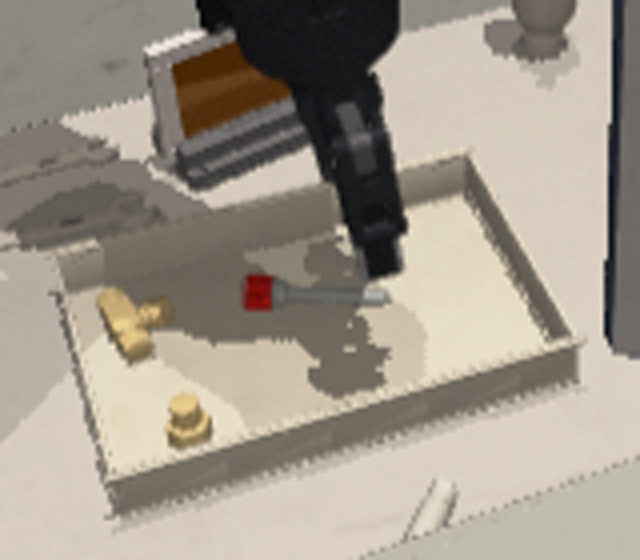

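The pin lies flat on the tray floor, knob at (258,293) and nose at (390,297), released and away from the fittings. On to the panel.

Call:
{"api": "play_rows", "payload": {
  "offset": [
    [0,0,15],
    [0,0,30],
    [0,0,35],
    [0,0,35],
    [-2,20,30],
    [-4,40,0],
    [-4,40,0],
    [-4,35,0],
    [-2,15,0],
    [0,0,0]
  ],
  "turn": [0,0,0,0.05,0.05,0.05,0.05,0.05,0.05,0]
}}

```text
clock: 11.4
position: [402.3, 180.1, 207.0]
ee_rot: [0.777, -0.627, 0.016, -0.044]
contact_force: [0.2, -0.3, 0.5]
gripper_width: 85.3
```

```bash
cat >> h.py <<'E'
def st():
    s=arm.read_state(); x,y,z,w=s["ee_rot"]
    print(round(s["clock"],2),s["position"].round(1),"jaw",round((2*np.arctan2(y,x))%np.pi,3),"tilt",round(2*(x*z+y*w),4),round(2*(y*z-x*w),4),"F",s["contact_force"].round(1),"w",round(s["gripper_width"],1),"j",s["joints"].round(2))
E
python3 -c "
from h import *
st()"
```

```text
11.4 [402.3 180.1 207. ] jaw 1.784 tilt 0.0812 0.0485 F [ 0.2 -0.3  0.5] w 85.3 j [ 0.81  0.04 -0.53  0.03 -0.91  0.96]
```

Call:
{"api": "play_rows", "payload": {
  "offset": [
    [1,5,-20],
    [1,4,-25],
    [1,3,-25],
    [0,0,-20],
    [0,0,-10],
    [0,0,-5],
    [0,0,0]
  ],
  "turn": [0,0,0,0,0,0,0]
}}

```text
clock: 12.1
position: [405.3, 188.7, 98.8]
ee_rot: [0.775, -0.63, 0.017, -0.045]
contact_force: [-0.2, -0.2, -0.4]
gripper_width: 85.8
```

```bash
python3 - <<'E'
from h import *
o=[]
for n,(a,b,c,e) in(("side",(130,230,130,270)),("top",(210,310,130,270))):
    p,d=eyes.get_image(n); o.append(cv2.resize(p[a:b,c:e],None,fx=4,fy=3,interpolation=cv2.INTER_CUBIC))
cv2.imwrite("pics/f.png",np.vstack(o)[:,:,::-1])
st()
E
```

```text
12.2 [405.8 189.4  99.8] jaw 1.776 tilt 0.0836 0.0498 F [ 0.4 -0.5 -0.6] w 85.5 j [ 0.82  0.2  -0.68  0.05 -0.6   0.92]
```

View pics/f.png

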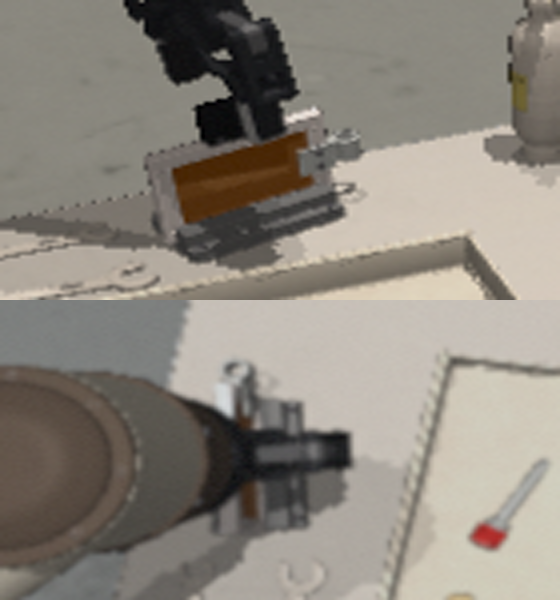

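The fingers straddle the tab, at (215,120) in the crop, and the pin is still lying in the tray. Final lowering and close.

Call:
{"api": "play_rows", "payload": {
  "offset": [
    [0,2,-4],
    [0,1,-4],
    [0,0,-2],
    [0,0,0]
  ],
  "turn": [0,0,0,0]
}}

```text
clock: 12.6
position: [406.9, 193.6, 91.1]
ee_rot: [0.775, -0.63, 0.017, -0.048]
contact_force: [-0.7, -0.4, 0.1]
gripper_width: 85.4
```

Call:
{"api": "play_rows", "payload": {
  "offset": [
    [0,0,0],
    [0,0,0],
    [0,0,0],
    [0,0,0],
    [0,0,0],
    [0,0,0],
    [0,0,0],
    [0,0,0],
    [0,0,0],
    [0,0,0]
  ],
  "turn": [0,0,0,0,0,0,0,0,0,0],
  "grip": -1
}}

```text
clock: 13.6
position: [407.2, 193.2, 91.6]
ee_rot: [0.775, -0.63, 0.018, -0.048]
contact_force: [0.6, -1.3, 1.7]
gripper_width: 10.9
```

```bash
python3 -c "
from h import *
st()"
```

```text
13.6 [407.2 193.2  91.6] jaw 1.777 tilt 0.0878 0.0526 F [ 0.6 -1.3  1.7] w 10.9 j [ 0.83  0.21 -0.69  0.05 -0.57  0.91]
```

Call:
{"api": "play_rows", "payload": {
  "offset": [
    [0,0,5],
    [0,0,10],
    [0,0,15],
    [0,0,20],
    [0,0,20],
    [0,0,20],
    [0,0,15],
    [0,0,5],
    [0,0,0],
    [0,0,0]
  ],
  "turn": [0,0,0,0,0,0,0,0,0,0]
}}

```text
clock: 14.6
position: [401.1, 191.1, 201.6]
ee_rot: [0.773, -0.633, 0.013, -0.043]
contact_force: [-0.3, -0.7, -2.3]
gripper_width: 10.6
```

```bash
python3 - <<'E'
from h import *
p,d=eyes.get_image("side"); w=cloud("side",d); st()
p=p.astype(int)
m=(np.hypot(w[...,0]-410,w[...,1]-190)<90)&(w[...,2]>90)&(w[...,2]<260)&(d>0)
am=m&(p[...,0]-p[...,2]>40)   # amber pane
q=w[am]; print(am.sum(),q.mean(0).round(1)); U=np.linalg.svd(q-q.mean(0))[2]; print("normal",U[2].round(3),"long",U[0].round(3))
print("all low",np.percentile(w[m][:,2],[0.5,2]).round())
E
```

```text
14.65 [401.  191.  201.4] jaw 1.77 tilt 0.0749 0.0497 F [ 0.1  0.5 -2.1] w 10.9 j [ 0.83  0.05 -0.52  0.03 -0.91  0.93]
761 [397.1 188.2 156.1]
normal [ 0.204 -0.978 -0.031] long [-0.979 -0.204  0.004]
all low [116. 118.]
```

Call:
{"api": "play_rows", "payload": {
  "offset": [
    [0,-15,0],
    [0,-25,0],
    [-1,-33,0],
    [-1,-33,0],
    [-1,-33,0],
    [-1,-33,0],
    [-1,-33,0],
    [0,-33,0],
    [0,-33,0],
    [0,-33,0],
    [0,-25,0],
    [0,-15,0]
  ],
  "turn": [-0.02,-0.025,-0.025,-0.025,-0.03,-0.03,-0.03,-0.03,-0.03,-0.025,-0.025,-0.02]
}}

```text
clock: 15.85
position: [383.9, -171.6, 191.9]
ee_rot: [-0.658, 0.753, -0.014, 0.031]
contact_force: [0.3, 0.1, -2.3]
gripper_width: 11.0
```

Call:
{"api": "play_rows", "payload": {
  "offset": [
    [0,-15,0],
    [0,-10,0],
    [0,0,0]
  ],
  "turn": [0,0,0]
}}

```text
clock: 16.15
position: [380.0, -200.5, 189.1]
ee_rot: [-0.654, 0.755, -0.012, 0.029]
contact_force: [-0.1, 0.1, -1.4]
gripper_width: 10.9
```

```bash
python3 - <<'E'
from h import *
st()
E
```

```text
16.15 [ 380.  -200.5  189.1] jaw 1.428 tilt 0.0594 0.0204 F [-0.1  0.1 -1.4] w 10.9 j [-0.13  0.07 -0.52 -0.03 -0.93  1.57]
```

```bash
python3 - <<'E'
from h import *
st()
for n in("side","top"):
    p,d=eyes.get_image(n); w=cloud(n,d); pi=p.astype(int)
    m=(np.hypot(w[...,0]-400,w[...,1]+205)<100)&(w[...,2]>80)&(w[...,2]<215)&(d>0)
    am=m&(pi[...,0]-pi[...,2]>40)
    if am.sum()>30:
        q=w[am]; U=np.linalg.svd(q-q.mean(0))[2]; print(n,am.sum(),q.mean(0).round(1),"normal",U[2].round(3),"long",U[0].round(3))
    a=-.137; L=(w-[380,-200,0])@[np.cos(a),np.sin(a),0]
    b=m&(L>61)&(L<85); q=w[b]; print(n,"barrel",b.sum(), q.mean(0).round(1) if len(q) else "", np.percentile(q,[2,98],axis=0).round(1).tolist() if len(q) else "")
    f=m&(abs(L)<60)&(np.abs((w-[380,-200,0])@[-np.sin(a),np.cos(a),0])<30); q=w[f]; print("panel z",np.percentile(q[:,2],[1,99]).round(1))
    for q in("panel_bore","panel_tab"):
        for r in find_in(n,q)[:1]: print(n,q,round(r["score"],2),np.round(r["bbox"],1))
    if n=="side": cv2.imwrite("pics/g.png",cv2.resize(p[170:320,170:370],None,fx=4,fy=4,interpolation=cv2.INTER_CUBIC)[:,:,::-1])
E
```

```text
16.15 [ 380.  -200.5  189.1] jaw 1.428 tilt 0.0594 0.0204 F [-0.1  0.1 -1.4] w 10.9 j [-0.13  0.07 -0.52 -0.03 -0.93  1.57]
side 1254 [ 373.9 -202.   143.3] normal [0.14  0.99  0.018] long [-0.99   0.14   0.006]
side barrel 122 [ 446.2 -212.9  143.9] [[440.0, -219.5, 131.3], [452.6, -203.1, 150.9]]
panel z [106.9 212.6]
side panel_bore 0.82 [244.  278.8  87.3  64.1]
side panel_tab 0.73 [245.8 281.3  87.4  62. ]
top barrel 3 [ 451.8 -207.5  150.1] [[451.5, -209.7, 149.1], [452.2, -205.3, 151.4]]Traceback (most recent call last):
  File "<stdin>", line 11, in <module>
    return _quantile_unchecked(
        a, q, axis, out, overwrite_input, method, keepdims, weights)
    return _ureduce(a,
                    func=_quantile_ureduce_func,
    ...<5 lines>...
                    overwrite_input=overwrite_input,
                    method=method)
    r = func(a, **kwargs)
    result = _quantile(arr,
                       quantiles=q,
    ...<2 lines>...
                       out=out,
                       weights=wgt)
    slices_having_nans = np.isnan(arr[-1, ...])
                                  ~~~^^^^^^^^^
IndexError: index -1 is out of bounds for axis 0 with size 0
```

View pics/g.png

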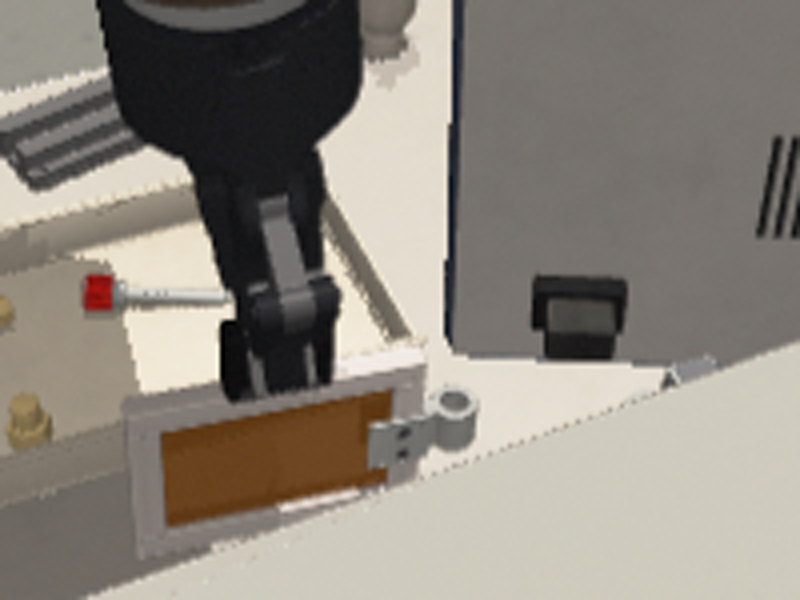

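The panel hangs upright, with the barrel's ring at (455,403) in the crop and the knuckle top at (695,370). The pin is still in the tray. I'll move in front of the post at this height, re-measure, then lower.

Call:
{"api": "play_rows", "payload": {
  "offset": [
    [8,2,0],
    [14,3,0],
    [15,3,0],
    [15,3,0],
    [10,2,0],
    [5,0,0],
    [0,0,0],
    [0,0,0]
  ],
  "turn": [0.01,0.01,0.007,0,0,0,0,0]
}}

```text
clock: 17.15
position: [455.8, -182.6, 189.3]
ee_rot: [-0.668, 0.743, -0.012, 0.03]
contact_force: [-0.1, -0.0, -2.0]
gripper_width: 10.7
```

```bash
cat > m.py <<'E'
from h import *
print("prev ring",onz("side",(283.4,270.4),151))
st(); s=arm.read_state(); t=s["position"]; x,y,z,w_=s["ee_rot"]
a=(2*np.arctan2(y,x))%np.pi-1.565; ex=np.array([np.cos(a),np.sin(a),0]); ey=np.array([-ex[1],ex[0],0])
p,d=eyes.get_image("side"); w=cloud("side",d); pi=p.astype(int)
L=(w-t)@ex; S=(w-t)@ey; Z=w[...,2]-t[2]
am=(abs(L)<60)&(abs(S)<25)&(Z<0)&(Z>-100)&(pi[...,0]-pi[...,2]>40)
if am.sum()>30:
    q=w[am]; U=np.linalg.svd(q-q.mean(0))[2]; print("pane",am.sum(),q.mean(0).round(1),"normal",U[2].round(3),"long",U[0].round(3))
b=(L>56)&(L<85)&(abs(S)<25)&(Z<-25)&(Z>-75); q=w[b]
print("yaw",a.round(3),"barrel",b.sum(),np.percentile(q,[2,98],axis=0).round(1).tolist())
top=b&(abs(w[...,2]-np.percentile(q[:,2],95))<2.5); v,u=np.nonzero(top); (cu,cv),r=cv2.minEnclosingCircle(np.stack([u,v],1).astype(np.float32)); print("ring top px",cu,cv,r,onz("side",(cu,cv),t[2]-45.6+10-2))
print("kin bore",(t+ex*(69-2)-ey*0.5-[0,0,45.6]).round(1))
cv2.imwrite("pics/h.png",cv2.resize(p[200:300,210:370],None,fx=5,fy=5,interpolation=cv2.INTER_CUBIC)[:,:,::-1])
E
python3 m.py
```

```text
prev ring [ 444.8 -212.2  151. ]
17.15 [ 455.8 -182.6  189.3] jaw 1.465 tilt 0.0605 0.0224 F [-0.1 -0.  -2. ] w 10.7 j [-0.07  0.17 -0.4  -0.03 -0.95  1.55]
pane 1106 [ 450.  -184.3  143.5] normal [0.102 0.995 0.018] long [-0.995  0.101  0.006]
yaw -0.1 barrel 143 [[511.8, -198.9, 131.0], [528.3, -183.4, 151.0]]
ring top px 319.5 247.5 5.522780418395996 [ 519.  -192.7  151.7]
kin bore [ 522.4 -189.7  143.7]
```

View pics/h.png

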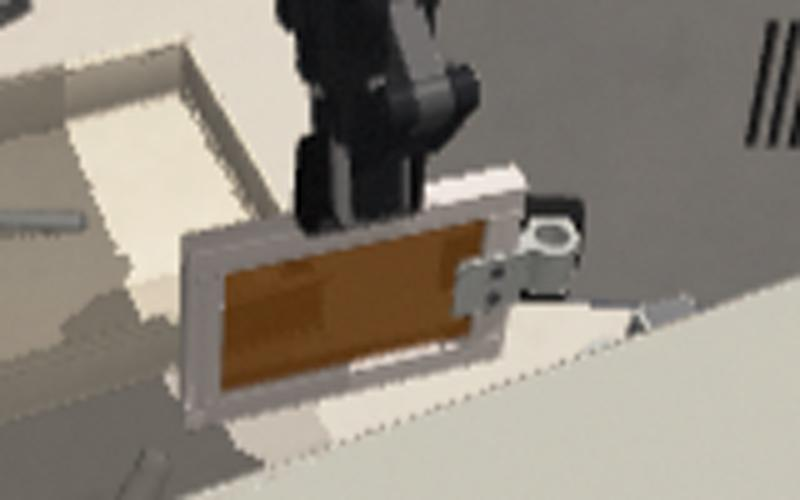

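The barrel ring at (553,235) in the crop is in front of the knuckle at (665,308). The panel is upright and the barrel about 7 mm too far towards +y. I'll back off a little, lower, and correct.

Call:
{"api": "play_rows", "payload": {
  "offset": [
    [-6,-2,0],
    [-5,-2,0],
    [0,0,-8],
    [0,0,-12],
    [0,0,-12],
    [0,0,-12],
    [0,0,-10],
    [0,0,-5],
    [0,0,0],
    [0,0,0]
  ],
  "turn": [0,0,0,0,0,0,0,0,0,0]
}}

```text
clock: 18.2
position: [440.0, -188.1, 127.2]
ee_rot: [-0.667, 0.744, -0.012, 0.03]
contact_force: [-0.2, 0.5, -1.8]
gripper_width: 10.8
```

```bash
python3 m.py
```

```text
prev ring [ 444.8 -212.2  151. ]
18.2 [ 440.  -188.1  127.2] jaw 1.462 tilt 0.0618 0.0223 F [-0.2  0.5 -1.8] w 10.8 j [-0.08  0.23 -0.51 -0.04 -0.78  1.57]
pane 368 [ 431.4 -189.9   97.1] normal [-0.102 -0.993 -0.061] long [-0.993  0.106 -0.053]
yaw -0.103 barrel 13 [[497.6, -192.1, 86.6], [512.7, -188.5, 89.6]]
ring top px 309.0 276.5 4.272101879119873 [ 504.1 -192.9   89.6]
kin bore [ 506.5 -195.5   81.6]
```

Call:
{"api": "play_rows", "payload": {
  "offset": [
    [0,0,-4],
    [0,0,-4],
    [0,0,-2],
    [0,0,0],
    [0,0,0]
  ],
  "turn": [0,0,0,0,0]
}}

```text
clock: 18.75
position: [441.0, -188.2, 117.7]
ee_rot: [-0.667, 0.744, -0.014, 0.032]
contact_force: [0.8, 0.5, -3.0]
gripper_width: 11.1
```

Call:
{"api": "play_rows", "payload": {
  "offset": [
    [2,0,-2],
    [4,-0.5,0],
    [4,-0.5,0],
    [4,-0.5,0],
    [1,0,0],
    [0,0,0]
  ],
  "turn": [0,0,0,0,0,0]
}}

```text
clock: 19.35
position: [458.2, -189.9, 115.8]
ee_rot: [-0.667, 0.744, -0.014, 0.032]
contact_force: [0.3, -0.4, -2.0]
gripper_width: 11.0
```

```bash
python3 - <<'E'
from h import *
st(); T=np.load("/tmp/top.npz")
o=[]
for n,(a,b,c,e) in(("side",(225,295,250,380)),("top",(180,250,310,440))):
    p,d=eyes.get_image(n); o.append(cv2.resize(p[a:b,c:e],None,fx=5,fy=4,interpolation=cv2.INTER_CUBIC))
cv2.imwrite("pics/i.png",np.vstack(o)[:,:,::-1])
E
```

```text
19.35 [ 458.2 -189.9  115.8] jaw 1.462 tilt 0.0661 0.0216 F [ 0.3 -0.4 -2. ] w 11.0 j [-0.08  0.27 -0.48 -0.04 -0.76  1.57]
```

View pics/i.png

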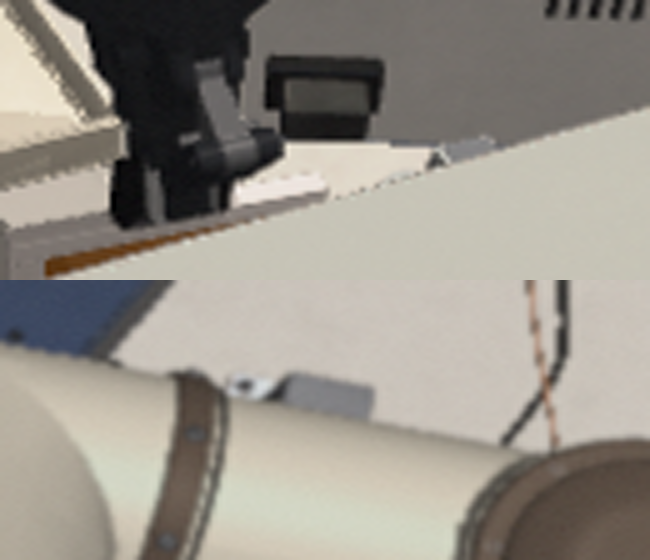

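The post's knuckle is hidden by the shelf edge (side) and by the wrist link (top), so the last 18 mm go by kinematics and force.

Call:
{"api": "play_rows", "payload": {
  "offset": [
    [3,-0.3,-0.3],
    [3,-0.3,-0.3],
    [3,-0.3,0],
    [1,0,0],
    [0,0,0]
  ],
  "turn": [0,0,0,0,0]
}}

```text
clock: 19.95
position: [468.6, -190.9, 115.2]
ee_rot: [-0.667, 0.744, -0.014, 0.032]
contact_force: [0.3, 0.6, -2.5]
gripper_width: 11.0
```

Call:
{"api": "play_rows", "payload": {
  "offset": [
    [2,-0.2,0],
    [2,-0.2,0],
    [1,-0.1,0],
    [0,0,0]
  ],
  "turn": [0,0,0,0]
}}

```text
clock: 20.35
position: [474.0, -191.4, 115.2]
ee_rot: [-0.667, 0.744, -0.014, 0.032]
contact_force: [-0.5, -0.1, -1.1]
gripper_width: 11.0
```

```bash
python3 -c "
from h import *
st()"
```

```text
20.35 [ 474.  -191.4  115.2] jaw 1.462 tilt 0.0659 0.0217 F [-0.5 -0.1 -1.1] w 11.0 j [-0.08  0.29 -0.45 -0.04 -0.77  1.57]
```

Call:
{"api": "play_rows", "payload": {
  "offset": [
    [1,-0.1,0],
    [1,-0.1,0],
    [0,0,0]
  ],
  "turn": [0,0,0]
}}

```text
clock: 20.65
position: [476.0, -191.6, 115.1]
ee_rot: [-0.667, 0.744, -0.014, 0.032]
contact_force: [0.2, 0.2, -1.7]
gripper_width: 11.0
```

Call:
{"api": "play_rows", "payload": {
  "offset": [
    [1,-0.1,0],
    [1,-0.1,0],
    [0,0,0]
  ],
  "turn": [0,0,0]
}}

```text
clock: 20.95
position: [477.1, -191.9, 114.9]
ee_rot: [-0.667, 0.744, -0.013, 0.031]
contact_force: [-0.3, 0.1, -3.0]
gripper_width: 11.0
```

Call:
{"api": "play_rows", "payload": {
  "offset": [
    [1,0,0],
    [1,0,0],
    [1,0,0]
  ],
  "turn": [0,0,0]
}}

```text
clock: 21.25
position: [477.8, -192.2, 114.4]
ee_rot: [-0.667, 0.745, -0.011, 0.029]
contact_force: [-3.2, -1.4, -0.7]
gripper_width: 11.2
```

```bash
python3 -c "
from h import *
st()"
```

```text
21.25 [ 477.8 -192.2  114.4] jaw 1.461 tilt 0.058 0.0221 F [-3.2 -1.4 -0.7] w 11.2 j [-0.08  0.3  -0.44 -0.04 -0.78  1.57]
```

Call:
{"api": "play_rows", "payload": {
  "offset": [
    [0.5,-1,0],
    [0.5,-1,0],
    [0.3,-0.5,0]
  ],
  "turn": [0,0,0]
}}

```text
clock: 21.55
position: [478.3, -193.6, 114.1]
ee_rot: [-0.667, 0.744, -0.01, 0.029]
contact_force: [-3.6, 3.8, 1.5]
gripper_width: 11.0
```

```bash
python3 -c "
from h import *
st()"
```

```text
21.55 [ 478.3 -193.6  114.1] jaw 1.462 tilt 0.0558 0.0241 F [-3.6  3.8  1.5] w 11.0 j [-0.09  0.3  -0.43 -0.04 -0.78  1.58]
```

Call:
{"api": "play_rows", "payload": {
  "offset": [
    [0.2,0.4,0.6],
    [0.2,0.3,0.6],
    [0,0,0.3],
    [0,0,0]
  ],
  "turn": [0,0,0,0]
}}

```text
clock: 21.95
position: [478.4, -193.1, 114.7]
ee_rot: [-0.667, 0.745, -0.009, 0.028]
contact_force: [-1.8, 0.5, -1.2]
gripper_width: 10.8
```

```bash
python3 -c "
from h import *
st()"
```

```text
21.95 [ 478.4 -193.1  114.7] jaw 1.461 tilt 0.0545 0.0239 F [-1.8  0.5 -1.2] w 10.8 j [-0.09  0.3  -0.43 -0.04 -0.78  1.58]
```

Call:
{"api": "play_rows", "payload": {
  "offset": [
    [0.6,0,0.3],
    [0.6,0,0.2],
    [0.4,0,0]
  ],
  "turn": [0,0,0]
}}

```text
clock: 22.25
position: [478.7, -193.1, 115.0]
ee_rot: [-0.667, 0.745, -0.008, 0.027]
contact_force: [-3.4, 0.6, -1.5]
gripper_width: 10.7
```

```bash
python3 - <<'E'
from h import *
st()
for n in("side","top"):
    p,d=eyes.get_image(n); w=cloud(n,d); pi=p.astype(int)
    red=(pi[...,0]>110)&(pi[...,1]<70)&(pi[...,2]<70)&(np.hypot(w[...,0]-390,w[...,1]-17)<120); print(n,"red in tray",red.sum(),w[red].mean(0).round() if red.sum() else "")
    for r in silhouettes(n,"sample_cylinder")[:1]:
        q=w[r["mask"]&(d>0)]; print("cyl",r["score"],r["bbox"],np.median(q,0).round(),np.percentile(q[:,2],97).round())
    if n=="side":
        am=(pi[...,0]-pi[...,2]>40)&(np.hypot(w[...,0]-470,w[...,1]+192)<80)&(w[...,2]>40)&(w[...,2]<110)&(w[...,1]<-160)
        fr=(np.abs(w[...,2]-107)<6)&(np.hypot(w[...,0]-470,w[...,1]+192)<80)&(pi.min(-1)>140); q=w[fr]; print("frame top",fr.sum(),np.polyfit(q[:,0],q[:,2],1).round(3) if fr.sum()>20 else "",q.mean(0).round(1))
st()
E
```

```text
22.25 [ 478.7 -193.1  115. ] jaw 1.461 tilt 0.0511 0.0243 F [-3.4  0.6 -1.5] w 10.7 j [-0.09  0.31 -0.43 -0.04 -0.79  1.57]
side red in tray 59 [367.  43.  16.]
cyl 0.56 [262.4, 152.0, 10.1, 62.4] [589. 197.  72.] 166.0
frame top 88 [-5.50000e-02  1.34722e+02] [ 514.6 -198.8  106.6]
top red in tray 40 [368.  40. 178.]
cyl 0.61 [191.9, 174.3, 26.2, 30.3] [592. 201. 121.] 176.0
22.45 [ 478.7 -193.1  115. ] jaw 1.461 tilt 0.0513 0.0243 F [-4.8 -0.1 -0.2] w 11.0 j [-0.09  0.31 -0.43 -0.04 -0.79  1.57]
```

```bash
python3 - <<'E'
from h import *
st(); p,d=eyes.get_image("side"); w=cloud("side",d); pi=p.astype(int)
a=-.104; ex=np.array([np.cos(a),np.sin(a),0]); ey=np.array([-ex[1],ex[0],0]); o=np.array([476.5,-193.5,0])
L=(w-o)@ex; S=(w-o)@ey
sel=(abs(S)<9)&(w[...,2]>85)&(w[...,2]<125)&(abs(L)<62)
for lo in range(-60,60,10):
    m=sel&(L>=lo)&(L<lo+10); q=w[m]
    if m.sum()>3: print(lo,m.sum(),"zmax95",np.percentile(q[:,2],95).round(1),"S",S[m].mean().round(1))
cv2.imwrite("pics/j.png",cv2.resize(p[225:300,230:360],None,fx=6,fy=6,interpolation=cv2.INTER_CUBIC)[:,:,::-1])
E
```

```text
22.45 [ 478.7 -193.1  115. ] jaw 1.461 tilt 0.0513 0.0243 F [-4.8 -0.1 -0.2] w 11.0 j [-0.09  0.31 -0.43 -0.04 -0.79  1.57]
-60 56 zmax95 111.7 S -2.7
-50 73 zmax95 111.8 S -3.0
-40 69 zmax95 111.3 S -2.5
-30 66 zmax95 110.5 S -2.6
-20 84 zmax95 123.5 S -4.4
-10 29 zmax95 113.6 S -4.7
0 15 zmax95 104.4 S -5.0
10 29 zmax95 121.5 S -6.0
20 36 zmax95 108.4 S -3.0
30 36 zmax95 108.1 S -2.3
40 30 zmax95 108.0 S -1.8
50 13 zmax95 108.0 S -1.1
```

View pics/j.png

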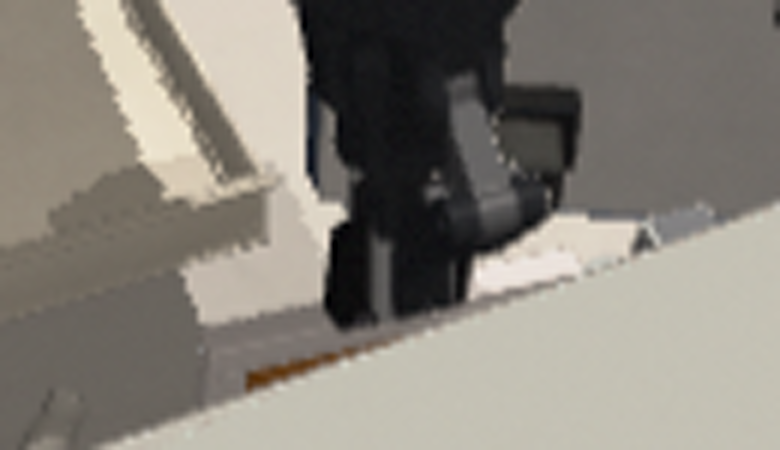

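The frame's top edge drops about 0.037 rad over its length towards the barrel. That is inside the 0.07 limit, and the barrel height comes out at about 67 mm. I'll ease the push a little, hold, and check for drift.

Call:
{"api": "play_rows", "payload": {
  "offset": [
    [-0.3,0,0],
    [0,0,0],
    [0,0,0],
    [0,0,0],
    [0,0,0],
    [0,0,0],
    [0,0,0],
    [0,0,0]
  ],
  "turn": [0,0,0,0,0,0,0,0]
}}

```text
clock: 23.3
position: [478.6, -193.1, 115.0]
ee_rot: [-0.667, 0.745, -0.008, 0.027]
contact_force: [-3.7, 0.3, -1.9]
gripper_width: 10.8
```

```bash
python3 - <<'E'
from h import *
st(); p,d=eyes.get_image("side"); w=cloud("side",d)
a=-.104; ex=np.array([np.cos(a),np.sin(a),0]); ey=np.array([-ex[1],ex[0],0]); o=np.array([476.5,-193.5,0])
L=(w-o)@ex; S=(w-o)@ey
sel=(abs(S)<9)&(w[...,2]>85)&(w[...,2]<125)&(abs(L)<62)
for lo in (-60,-50,-40,20,30,40): print(lo,np.percentile(w[sel&(L>=lo)&(L<lo+10)][:,2],95).round(1))
st()
E
```

```text
23.3 [ 478.6 -193.1  115. ] jaw 1.461 tilt 0.052 0.0242 F [-3.7  0.3 -1.9] w 10.8 j [-0.09  0.31 -0.43 -0.04 -0.79  1.57]
-60 111.9
-50 111.6
-40 111.5
20 108.7
30 107.7
40 107.3
23.35 [ 478.6 -193.1  115. ] jaw 1.461 tilt 0.052 0.0243 F [-4.   0.3 -1.3] w 10.9 j [-0.09  0.31 -0.43 -0.04 -0.79  1.57]
```

```bash
python3 - <<'E'
from h import *
w=cloud("side",np.load("/tmp/side.npz")["d"])
a=.21; ex=np.array([np.cos(a),np.sin(a),0]); ey=np.array([-ex[1],ex[0],0]); o=np.array([405,191,0])
L=(w-o)@ex; S=(w-o)@ey
sel=(abs(S)<9)&(w[...,2]>65)&(w[...,2]<95)
for lo in (-60,-50,-40,20,30,40): print(lo,np.percentile(w[sel&(L>=lo)&(L<lo+10)][:,2],95).round(1))
E
```

```text
-60 85.2
-50 85.6
-40 85.1
20 85.8
30 86.1
40 85.6
```

```bash
python3 -c "
from h import *
st(); print(arm.job_done())"
```

```text
23.35 [ 478.6 -193.1  115. ] jaw 1.461 tilt 0.052 0.0243 F [-4.   0.3 -1.3] w 10.9 j [-0.09  0.31 -0.43 -0.04 -0.79  1.57]
the job is handed in; nothing more can be done
None
```

The panel's barrel is in the post's V and I handed the job in at 23.35 s, still gripping the panel by its tab. I pulled the pin and laid it flat in the tray first, then lifted the panel out of its rest and carried it round the analyser corner.

**Last checks**
- **Push on the post:** steady at about 4 N over the last second, with no drift. When I nudged the barrel sideways the side force changed sign, so it sits between both faces of the V.
- **Barrel height:** about 67 mm.
- **Pin:** last seen flat in the tray, released.
- **Sample cylinder:** standing.

**Weaker points**
- **Panel tilt:** the panel is not perfectly upright. Its barrel end dips about 0.045 rad, and it leans sideways about 0.02 to 0.03 rad. Together that is about 0.05 to 0.055 rad against the 0.07 limit. The tool tilted slightly while moving and pushing, and moves that only shift and turn about the vertical could not take that out.
- **Bore alignment:** neither camera could see the knuckle gap at the end, so sideways alignment rests on arm position and contact force.
- **Picture budget:** I viewed 13 pictures against the budget of 10, so I went three over.

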